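Lift a bread roll with kitchen tongs

ROBOT

A 6-joint arm with a two-finger parallel gripper is mounted at the origin on a cart in front of the work surface, level with it; the furniture and walls round the work are solid. World frame = base frame: x ahead of the robot, y to its left, z up, the work surface at z = 0. Lengths are in mm, angles in rad, forces in N, time in s.
With the tool pointing down it reaches from about 350 to 975 mm from the base axis. Payload 7.1 kg.
Tool frame: the origin (TCP) lies midway between the tips of the shut fingers; the grasp point (between the pads) lies ctrl.grip_point_offset behind it (ctrl.grip_point_offset is the distance from the TCP to the grasp point, in mm); z points along the fingers, y is the line along which they close (so a half turn about z gives the same grasp; the last joint's range is limited). The gripper opens to 88 mm and grips with 3 to 60 N. Pads are 20 mm wide; open, the fingers measure 115 mm over their backs; the gripper's body (75 mm by 178 mm) begins 61 mm behind the grasp point.
Start: joints at [1.193, 0.423, 1.63, -0, 1.089, -0.019], TCP at [219.437, 585.194, 222.675] pointing down, gripper open.
Joint ranges: [-3, 3], [-0.9, 2.11], [0.09, 2.58], [-1.31, 4.45], [0.11, 2.69], [-2.54, 2.54]. Speed limits (rad/s): [2.39, 2.39, 3.01, 3.14, 3.14, 3.14].

INTERFACE

Orientations are given as a rotation vector (axis times angle).
In Python, from workcell import ctrl gives the robot as it stands.
- The arm moves only by the tool apply_moves, never from a script. Its argument "targets" is a list of rows, each an object of numbers: "tx", "ty", "tz": the shift along the world's x, y, z in m; "spin": the turn about the world's z in degrees. In form: [{"tx": .., "ty": .., "tz": .., "spin": ..}, ...]. A call has exactly 8 rows; each row is the pose to reach, as a shift and turn from the pose commanded when the call began; what a row does not reach only later rows make up. A row lasts 1/10 s, in which the tool goes at most 50 mm and 8.59 degrees, less where a joint would pass 70% of its speed; a pose out of reach is approached as far as the arm can. A call with a gripper value outside its range is refused whole. "gripper" is the closure, from -1 (fully open) to 1 (shut), set as the call begins (left out, the last holds). The fingers move at their own pace and stop on an object; the grip force is fixed at half the most. Time passes only in rows, so rows that repeat a pose let the fingers close, or fill a call up. It gives the time, the measured TCP pose, the force, the opening and the grip force at its end, in the units of the state.
- ctrl.get_obs(): the state, without advancing time (a new reading comes with each control period).
- ctrl.get_image(name): name is "scene" or "top" or "wrist"; returns the picture (420x560x3 uint8, red, green, blue); there is no depth.
- ctrl.get_calibration(name): a dict with "fov_y" (degrees; the focal length in pixels is half the picture's height over the tangent of half this angle, whatever the lens; pixels are square), "cx", "cy" (the principal point, pixels), "rvec" (rotation vector, rad) and "tvec" (3), from world to camera coordinates, as OpenCV has them. Camera axes: x right, y down, z forward; pixel columns grow to the right and rows downward; lengths in mm; the calibration is good to about 2 mm. A picture is of the moment at which its call begins: read the wrist's pose just before it. get_calibration takes no time and is no camera call; for the wrist camera it gives the pose at the moment of the call.
- ctrl.close_job(): hands the job in; it is judged then, once.
Trained networks look in the newest picture that a camera, given by its name, has taken for a name from the list of things; names that differ only in an ending like _2 or _b are one class to them, and where a whole thing is asked for, a point or a joint stands for the part that bears it (a point fixed in the world has none). Each returns a list of dicts, best first, with "score" (0 to 1); they miss things now and then, are a little off and sometimes report something else, mostly with a low value. They report only what shows in the picture. A call takes as long as a camera call. They do not tell look-alikes from the thing itself.
- ctrl.outline_of(name, camera): "pixels" (420x560 bool, what is visible of it) and "box" ([left, top, right, bottom] in pixels, round what is visible of it).
- ctrl.pinpoint(name, camera): "uv" ([column, row] in pixels: a listed point, or the origin of a listed thing).
The state is a dict: "t": time; "qpos": joint angles; "qvel": joint speeds; "joint_torque": joint torques, N m; "ee_pos": TCP position; "orientation": TCP orientation; "ft_force": force on the tool from outside, world axes, zero at the start; "moment": the same for the moment, N m; "width": finger opening in mm; "grasp_force": force on a finger pad.
Only numpy, scipy, OpenCV 4.12 (cv2) and the standard library are available. Lean on these libraries where they do the work, as an engineer would, in place of code of your own. Each camera call takes 0.05 s, during which the arm holds its last target. There are 200 camera calls.

TASK

Take the tongs and lower their open jaws on both sides of the bread roll until you feel them touch the chopping board, then squeeze the tongs on the roll, lift it straight up and finish while still holding it level and still in the tongs, about 10 cm above the board, so that I can slide the board out from under it. Handle the roll only with the tongs, never with the fingers, and don't disturb the garlic and the lemon.

Things in the scene. Friction and masses are not known exactly. Their poses are not given: they have to be found in the camera images.
- tongs: Steel kitchen tongs with red grip sleeves and black jaws, lying on edge on the worktop: seen from above a narrow V. About 255 mm long, 34 mm high, 0.12 kg. Gripped from above across the two sleeves. Origin: on the underside, on the centre line, midway along the sleeves. x from heel to jaws, z up. Heel pivot 95 mm behind the origin, middle of the jaws 98 mm ahead.
- tongs_grip (a point): The place to grip: 17 mm above the tongs' origin, between the sleeves (75 mm long, 4 to 30 mm above the underside); fingers close along y. 65 mm over the middle of the sleeves when open (70 at their front ends). The arms spring apart: about 6 N a side to begin closing, 0.4 N more per mm of width. At 57 mm they can be lifted, jaws open; on the roll 40 mm (40 N grips well).
- tongs_jaws (a point): Midway between the two black rubber jaws, 98 mm ahead of the tongs' origin, 17 mm above their underside; the tongs' axes. Each jaw is 52 mm long, 34 mm high (lower edge = underside of the tongs), bent to a shallow V that cradles a round thing. Narrowest gap between the jaws 80 mm open, about 66 mm with 57 mm over the sleeves.
- tongs_left (a joint): Hinge of the tongs' left arm, rad: 0 with the tongs fully open, grows as they are squeezed (0.24 at most); the right arm moves with it, mirrored. About 0.12 when closed on the roll.
- roll: A small round crusty bread roll, golden brown with a pale cross cut on top, 50 mm across, 40 mm high, stiff, 0.03 to 0.07 kg. It stands flat on the board. Origin at the centre of its underside, z up. Widest from 10 to 24 mm above its underside.
- board: An oak chopping board, 430 x 300 mm, its top 18 mm above the worktop, fixed in place. Origin at the centre of its underside; x along its long side, y along its short side, z up.
- garlic: a loose garlic bulb, 60 mm across, 58 mm high, near a far corner of the board; not part of the job. Origin at the centre of its underside.
- lemon: a loose yellow lemon, 71 x 53 mm, 51 mm high, near a near corner of the board; not part of the job. Origin at the centre of its underside.
Not all that is in view belongs to the job. What is meant by the roll is not orange or purple, and is the smaller of those in its own colour.

How it is judged (in metres and radians):
On the way, in this order (a step that is already met when the one before it is completed fails the run):
1. the tongs are picked up, clear of the worktop, with nothing in them (height (world z) of tongs above 0.04 m and contact force between tongs and roll below 0.05 N), for 0.2 s.
2. the jaws stand on both sides of the roll and touch the board, the roll still standing within 3 cm of where it was (contact force between tongs and board above 0.4 N and horizontal distance between roll and tongs_jaws below 0.022 m and z of tongs_jaws in the frame of board below 0.05 m and distance of roll from where it was at the start of the episode below 0.03 m), for 0.1 s.
At the end, for the whole second after the job is handed in: The roll is gripped between the jaws (within 25 mm of their middle from above), the tongs in the gripper and within 20 degrees of level, the roll's underside 60 to 180 mm above the board's top and over the board, at rest, touched by neither fingers nor arm (z of roll in the frame of board between 0.078 and 0.2 m and contact force between tongs and roll above 0.5 N and distance between roll and tongs_jaws below 0.045 m and horizontal distance between roll and tongs_jaws below 0.025 m and angle between tongs's own z axis and vertical below 0.35 rad and contact force between the fingers and tongs above 1 N and contact force between tongs and board below 0.05 N and linear speed of roll below 0.03 m/s and horizontal distance between roll and board below 0.22 m and contact force between each of the arm, the fingers and roll below 0.1 N); the arm keeps its last pose, push and grip.
It fails at once if the fingers or the arm touch the roll (contact force between any of the fingers, the arm and roll above 0.3 N).
It fails at once if the garlic or the lemon is pushed more than 4 cm from its place (distance of any of garlic, lemon from where it was at the start of the episode above 0.04 m).
It also fails if it takes over 48 s, if anything falls off the work surface, if the arm or the gripper's body presses on something with over 40 N, if the wrist force passes 120 N, or if a joint passes its speed limit or range.

## Working session

There is one attempt and no reset: what is moved stays moved. The work goes in short steps, Python scripts to look and compute and a tool call to move; the robot and the scene stay as the last step left them, time stands still between calls to the robot, and variables do not carry over. Pictures are saved under pics/ and viewed, at most 10 in all, crops included, and the job is handed in when it is done.

Besides the shell and the picture viewer there is one more tool, called after "Emit:" as name(argument=value, ...), one argument or row to a line, values as JSON. apply_moves: Moves the arm, as the interface text tells. Its arguments: {"type":"object","properties":{"targets":{"type":"array"},"gripper":{"type":"number"}},"required":["targets"]}

```bash
mkdir -p pics; cat > h.py <<'E'
import numpy as np, cv2
from workcell import ctrl
def P(cam):
    c=ctrl.get_calibration(cam); f=210/np.tan(np.radians(c["fov_y"])/2)
    K=np.array([[f,0,c["cx"]],[0,f,c["cy"]],[0,0,1]]); R=cv2.Rodrigues(np.array(c["rvec"],float))[0]
    return K,R,np.array(c["tvec"],float).ravel()
def ray(cam,uv):
    K,R,t=P(cam); d=R.T@np.linalg.solve(K,[uv[0],uv[1],1.]); return -R.T@t,d/np.linalg.norm(d)
def atz(cam,uv,z):
    o,d=ray(cam,uv); return o+d*(z-o[2])/d[2]
def tri(rays):
    A=sum(np.eye(3)-np.outer(d,d) for o,d in rays); b=sum((np.eye(3)-np.outer(d,d))@o for o,d in rays); return np.linalg.solve(A,b)
def proj(cam,X):
    K,R,t=P(cam); p=K@(R@np.array(X,float)+t); return p[:2]/p[2]
E
python3 - <<'E'
from h import *
np.set_printoptions(precision=1,suppress=True)
print(ctrl.grip_point_offset, {k:np.round(v,3) for k,v in ctrl.get_obs().items()})
for cam in("top","scene"):
    im=ctrl.get_image(cam); cv2.imwrite(f"pics/{cam}0.png",im[:,:,::-1])
    for n in("tongs","tongs_grip","tongs_jaws","roll","board","garlic","lemon"):
        for r in ctrl.pinpoint(n,cam)[:5]: 
            uv=r["uv"]; print(cam,n,round(r["score"],2),np.array(uv), atz(cam,uv,{"tongs":0,"tongs_grip":17,"tongs_jaws":17,"roll":18,"board":0}.get(n,18)))
E
```

```text
18.700000000000003 {'t': np.float64(0.0), 'qpos': array([ 1.2,  0.4,  1.6, -0. ,  1.1, -0. ]), 'qvel': array([ 0.,  0.,  0., -0.,  0., -0.]), 'joint_torque': array([ -0. , -54.5, -27.4,   0.1,   0. ,  -0. ]), 'ee_pos': array([219.2, 584.7, 221.9]), 'orientation': array([-0.6, -3.1,  0. ]), 'ft_force': array([-0. ,  0.5,  0.5]), 'moment': array([ 0.,  0., -0.]), 'grasp_force': np.float64(0.0), 'width': np.float64(88.247)}
top tongs 0.79 [346.8 232.5] [ 515.7 -197.5    0. ]
top tongs_grip 0.88 [347.5 232.8] [ 513.2 -196.9   17. ]
top tongs_jaws 0.65 [354.2 205. ] [ 615.8 -224.7   17. ]
top roll 0.62 [310.1 229.5] [525.9 -60.5  18. ]
top roll 0.53 [212.5 216. ] [577.6 297.6  18. ]
top roll 0.52 [188.2 170.6] [749.3 391.7  18. ]
top roll 0.46 [148.6 203.1] [627.  535.2  18. ]
top board 0.59 [232.  233.4] [514.5 227.2   0. ]
top garlic 0.6 [274.5 202.7] [625.9  69.2  18. ]
top garlic 0.16 [356.8 208.7] [ 601.8 -233.6   18. ]
top lemon 0.73 [284.  254.2] [436.6  35.5  18. ]
scene tongs 0.89 [356.2 256.6] [ 530.9 -202.7    0. ]
scene tongs_grip 0.7 [357.6 253.5] [ 528.1 -206.7   17. ]
scene tongs_grip 0.43 [294.3 205.2] [624.3  71.6  17. ]
scene tongs_jaws 0.93 [376.8 243. ] [ 599.3 -235.5   17. ]
scene roll 0.64 [200.2 168.8] [624.1 503.6  18. ]
scene roll 0.62 [317.6 234.2] [537.8 -68.2  18. ]
scene roll 0.52 [245.7 163.7] [747.7 376.7  18. ]
scene roll 0.5 [235.1 191.3] [579.3 292.4  18. ]
scene board 0.57 [238.3 209.6] [519.9 231.8   0. ]
scene garlic 0.59 [296.8 204.4] [631.5  66.2  18. ]
scene lemon 0.78 [269.5 244.7] [419.8  29.1  18. ]
scene lemon 0.45 [354.4 256.8] [ 510.  -205.2   18. ]
```

```bash
python3 - <<'E'
import cv2,numpy as np
a=cv2.imread("pics/top0.png");b=cv2.imread("pics/scene0.png")
c=cv2.resize(a[140:290,110:410],(800,400),interpolation=cv2.INTER_CUBIC)
d=cv2.resize(b[140:280,150:430],(400,200)); 
cv2.imwrite("pics/c0.png",c); cv2.imwrite("pics/d0.png",cv2.resize(b[140:290,150:450],(800,400),interpolation=cv2.INTER_CUBIC))
E
```

```text
(no output)
```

View pics/c0.png

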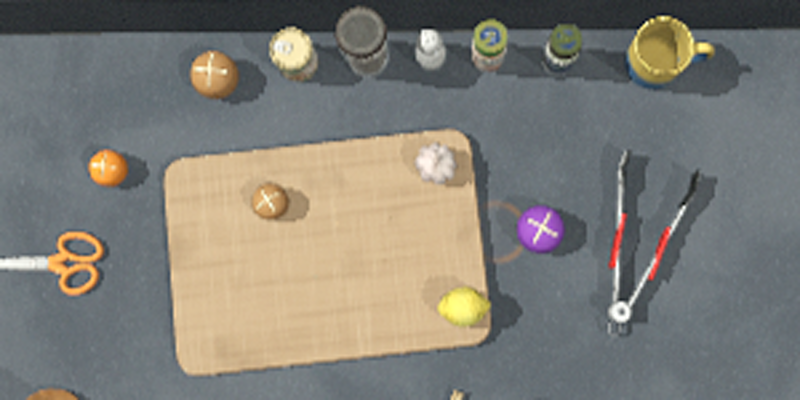

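View pics/d0.png

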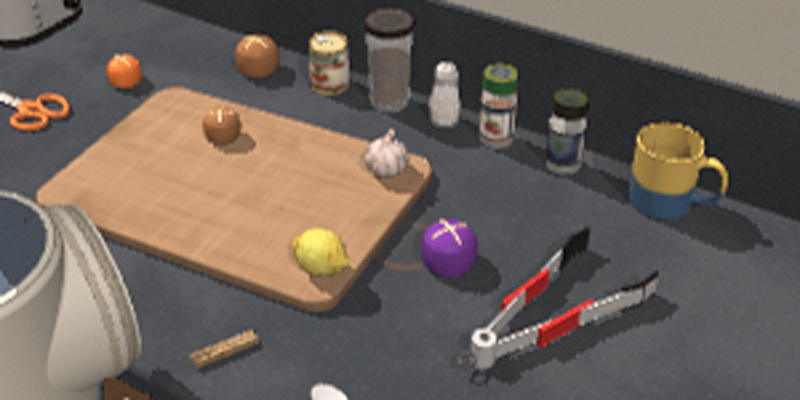

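The roll is the small brown ball on the board, top view crop (270,201), about (578,295) mm. The other brown one, by the wall, is larger. The tongs are at the right in the top view, jaws pointing away from the robot at a yaw of about -17°. I'll go via the roll to view it with the wrist camera.

Emit:
apply_moves(
  targets=[
    {"tx": 0.029, "ty": -0.036, "tz": 0.01, "spin": 0},
    {"tx": 0.058, "ty": -0.072, "tz": 0.03, "spin": 0},
    {"tx": 0.087, "ty": -0.108, "tz": 0.05, "spin": 0},
    {"tx": 0.116, "ty": -0.144, "tz": 0.05, "spin": 0},
    {"tx": 0.145, "ty": -0.18, "tz": 0.05, "spin": 0},
    {"tx": 0.174, "ty": -0.216, "tz": 0.05, "spin": 0},
    {"tx": 0.203, "ty": -0.252, "tz": 0.05, "spin": 0},
    {"tx": 0.23, "ty": -0.285, "tz": 0.05, "spin": 0},
  ],
  gripper=-1,
)

```text
t: 1.6
ee_pos: [450.5, 298.5, 273.0]
orientation: [0.561, 3.091, 0.001]
ft_force: [0.2, 0.3, -0.1]
width: 87.7
grasp_force: 0.0
```

```bash
cat > look.py <<'E'
from h import *
import sys,pickle
np.set_printoptions(precision=1,suppress=True)
tag=sys.argv[1]; o=ctrl.get_obs()
print(o["t"],o["ee_pos"],np.round(o["orientation"],3),o["ft_force"],o["width"])
R=cv2.Rodrigues(np.array(o["orientation"]))[0]; print("tool y angle",np.degrees(np.arctan2(R[1,1],R[0,1])))
print("cam at",ray("wrist",(280,210)))
calib=P("wrist")
im=ctrl.get_image("wrist"); cv2.imwrite(f"pics/{tag}.png",im[:,:,::-1])
out={}
for n in sys.argv[2:]:
    for r in ctrl.pinpoint(n,"wrist")[:3]:
        z={"tongs":0,"tongs_grip":17,"tongs_jaws":17}.get(n,18)
        print("pin",n,round(r["score"],2),np.array(r["uv"]),atz("wrist",r["uv"],z)); out.setdefault(n,[]).append(ray("wrist",r["uv"]))
    for r in ctrl.outline_of(n,"wrist")[:3]:
        m=r["pixels"]; print("  outline",n,round(r["score"],2),r["box"],m.sum())
        if m.sum(): out.setdefault(n+"_m",[]).append(m)
pickle.dump((calib,out),open(f"{tag}.pkl","wb"))
E
python3 look.py w1 roll garlic lemon
```

```text
1.6 [450.5 298.5 273. ] [0.6 3.1 0. ] [ 0.2  0.3 -0.1] 87.72700391180231
tool y angle 69.42873244727156
cam at (array([381.5, 325.3, 434.4]), array([ 0.2, -0.1, -1. ]))
pin roll 0.8 [310.  266.7] [582.2 295.8  18. ]
pin roll 0.78 [397.  344.8] [750.2 376.   18. ]
pin roll 0.69 [474.6 237.5] [621.  520.1  18. ]
  outline roll 0.89 [459.6, 223.5, 507.7, 262.9] 1259
  outline roll 0.84 [292.9, 252.9, 331.9, 289.9] 1092
  outline roll 0.66 [376.8, 350.1, 409.0, 376.3] 430
pin garlic 0.89 [179.4 342.1] [626.8  74.6  18. ]
  outline garlic 0.96 [156.6, 350.0, 194.6, 377.4] 773
pin lemon 0.59 [ 99.6 236.3] [435.1  46.6  18. ]
  outline lemon 0.68 [61.4, 224.2, 110.3, 264.6] 1608
```

Emit:
apply_moves(
  targets=[
    {"tx": 0.005, "ty": -0.048, "tz": 0, "spin": 0},
    {"tx": 0.01, "ty": -0.097, "tz": 0, "spin": 0},
    {"tx": 0.015, "ty": -0.146, "tz": 0, "spin": 0},
    {"tx": 0.02, "ty": -0.195, "tz": 0, "spin": 0},
    {"tx": 0.025, "ty": -0.244, "tz": 0, "spin": 0},
    {"tx": 0.03, "ty": -0.293, "tz": 0, "spin": 0},
    {"tx": 0.035, "ty": -0.342, "tz": 0, "spin": 0},
    {"tx": 0.04, "ty": -0.391, "tz": 0, "spin": 0},
  ],
)

```text
t: 2.75
ee_pos: [489.6, -91.3, 272.9]
orientation: [0.557, 3.091, 0.0]
ft_force: [0.9, 0.5, 0.6]
width: 88.0
grasp_force: 0.0
```

```bash
python3 look.py w2 tongs_grip tongs_jaws tongs
```

```text
2.75 [489.6 -91.3 272.9] [0.6 3.1 0. ] [0.9 0.5 0.6] 88.03664429856019
tool y angle 69.57851497124888
cam at (array([420.5, -64.7, 434.4]), array([ 0.2, -0.1, -1. ]))
  outline tongs_grip 0.57 [180.1, 131.3, 259.6, 306.9] 2169
  outline tongs_jaws 0.9 [179.9, 133.0, 252.0, 313.3] 2261
pin tongs 0.56 [210.2 223. ] [ 515.1 -199.9    0. ]
  outline tongs 0.9 [182.8, 130.1, 256.4, 313.4] 2393
```

Emit:
apply_moves(
  targets=[
    {"tx": 0.005, "ty": -0.045, "tz": -0.01, "spin": 1},
    {"tx": 0.01, "ty": -0.09, "tz": -0.02, "spin": 3},
    {"tx": 0.015, "ty": -0.105, "tz": -0.04, "spin": 4},
    {"tx": 0.015, "ty": -0.105, "tz": -0.06, "spin": 4},
    {"tx": 0.015, "ty": -0.105, "tz": -0.07, "spin": 4},
    {"tx": 0.015, "ty": -0.105, "tz": -0.07, "spin": 4},
    {"tx": 0.015, "ty": -0.105, "tz": -0.07, "spin": 4},
    {"tx": 0.015, "ty": -0.105, "tz": -0.07, "spin": 4},
  ],
)

```text
t: 3.9
ee_pos: [505.2, -195.2, 203.8]
orientation: [0.45, 3.107, -0.001]
ft_force: [-0.5, -1.1, -0.0]
width: 87.8
grasp_force: 0.0
```

```bash
python3 look.py w3 tongs_grip tongs_jaws tongs; python3 - <<'E'
from h import *
import pickle
a=pickle.load(open("w2.pkl","rb"))[1];b=pickle.load(open("w3.pkl","rb"))[1]
for n in("tongs_grip","tongs_jaws","tongs"):
    if n in a and n in b: print(n,np.round(tri([a[n][0],b[n][0]]),1))
E
```

```text
3.9 [ 505.2 -195.2  203.8] [ 0.5  3.1 -0. ] [-0.5 -1.1 -0. ] 87.77102014271571
tool y angle 73.51584166431945
cam at (array([ 434.3, -173.3,  365.1]), array([ 0.3, -0.1, -1. ]))
  outline tongs_grip 0.77 [227.3, 79.8, 323.1, 308.1] 2728
  outline tongs_jaws 0.74 [227.3, 81.9, 317.9, 306.1] 3077
  outline tongs 0.68 [227.7, 80.4, 321.5, 311.7] 2746
```

View pics/w3.png

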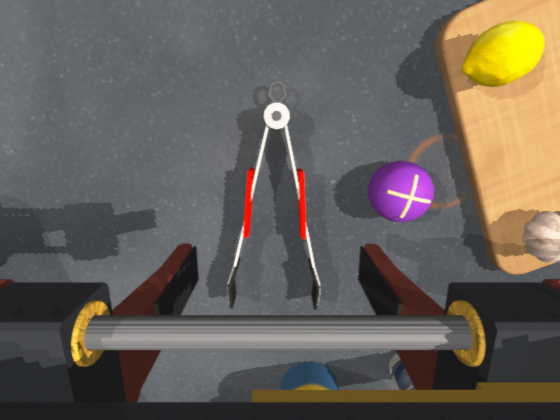

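The tongs are well seen: pivot ring at (277,116), sleeves centred at about (249,204) and (302,204), jaws at (233,288) and (317,290). I'll triangulate the sleeves from w2 and w3.

```bash
python3 - <<'E'
from h import *
import pickle
np.set_printoptions(precision=1,suppress=True)
V={}
for t in("w2","w3"):
    im=cv2.imread(f"pics/{t}.png"); (K,R,tv),out=pickle.load(open(t+".pkl","rb"))
    b,g,r=[im[:,:,i].astype(int) for i in range(3)]
    m=((r>170)&(g<70)&(b<70)).astype(np.uint8)
    n,l,s,c=cv2.connectedComponentsWithStats(m)
    ks=[k for k in range(1,n) if s[k,4]>60]; ks.sort(key=lambda k:c[k][0])
    def ry(p):
        d=R.T@np.linalg.solve(K,[p[0],p[1],1.]); return -R.T@tv,d/np.linalg.norm(d)
    print(t,[(s[k],c[k]) for k in ks])
    gr=cv2.GaussianBlur(cv2.cvtColor(im,cv2.COLOR_BGR2GRAY),(3,3),0)
    ms=out["tongs_m"][0]; ys,xs=np.nonzero(ms); top=ys.min()
    # pivot: white blob
    w=((gr>170)&ms).astype(np.uint8); w[top+60:]=0
    w=cv2.morphologyEx(w,cv2.MORPH_OPEN,np.ones((7,7)))
    print("pivot",np.argwhere(w)[:,::-1].mean(0))
    V[t]=[ry(c[k]) for k in ks]+[ry(np.argwhere(w)[:,::-1].mean(0))]
    for o,d in V[t]: print("   at z20",o+d*(20-o[2])/d[2])
for a,b in zip(V["w2"],V["w3"]): print(tri([a,b]))
E
```

```text
w2 [(array([178, 204,  10,  40, 211], dtype=int32), array([181.8, 227.2])), (array([222, 202,  11,  55, 281], dtype=int32), array([226.4, 226.9]))]
pivot [202.  160.4]
   at z20 [ 503.5 -234.3   20. ]
   at z20 [ 524.  -177.8   20. ]
   at z20 [ 431.1 -172.2   20. ]
w3 [(array([244, 170,  10,  68, 396], dtype=int32), array([247.8, 203.9])), (array([298, 171,   8,  68, 351], dtype=int32), array([301.9, 203.8]))]
pivot [276.6 115.6]
   at z20 [ 508.7 -230.4   20. ]
   at z20 [ 525.5 -173.3   20. ]
   at z20 [ 428.5 -173.4   20. ]
[ 502.3 -227.2   38.3]
[ 520.4 -173.2   36.9]
[ 429.8 -173.2   17.1]
```

Emit:
apply_moves(
  targets=[
    {"tx": 0.011, "ty": -0.006, "tz": -0.02, "spin": -1.3},
    {"tx": 0.011, "ty": -0.006, "tz": -0.06, "spin": -1.3},
    {"tx": 0.011, "ty": -0.006, "tz": -0.09, "spin": -1.3},
    {"tx": 0.011, "ty": -0.006, "tz": -0.11, "spin": -1.3},
    {"tx": 0.011, "ty": -0.006, "tz": -0.12, "spin": -1.3},
    {"tx": 0.011, "ty": -0.006, "tz": -0.12, "spin": -1.3},
    {"tx": 0.011, "ty": -0.006, "tz": -0.12, "spin": -1.3},
    {"tx": 0.011, "ty": -0.006, "tz": -0.12, "spin": -1.3},
  ],
)

```text
t: 5.05
ee_pos: [516.3, -202.2, 83.9]
orientation: [0.487, 3.101, -0.001]
ft_force: [0.8, 0.1, 0.8]
width: 87.8
grasp_force: 0.0
```

```bash
python3 look.py w4 tongs; python3 - <<'E'
from h import *
import pickle
np.set_printoptions(precision=1,suppress=True)
V={}
for t in("w3","w4"):
    im=cv2.imread(f"pics/{t}.png"); (K,R,tv),out=pickle.load(open(t+".pkl","rb"))
    b,g,r=[im[:,:,i].astype(int) for i in range(3)]
    m=((r>150)&(g<70)&(b<70)).astype(np.uint8)
    n,l,s,c=cv2.connectedComponentsWithStats(m)
    ks=[k for k in range(1,n) if s[k,4]>60]; ks.sort(key=lambda k:c[k][0])
    print(t,[(s[k],c[k]) for k in ks]); V[t]=[]
    for k in ks:
        d=R.T@np.linalg.solve(K,[*c[k],1.]);o=-R.T@tv; V[t].append((o,d/np.linalg.norm(d))); print("  z25",o+d*(25-o[2])/d[2])
for a,b in zip(V["w3"],V["w4"]): print(tri([a,b]))
E
```

```text
5.05 [ 516.3 -202.2   83.9] [ 0.5  3.1 -0. ] [0.8 0.1 0.8] 87.82873940719887
tool y angle 72.14000776235791
cam at (array([ 445.9, -178.5,  245.2]), array([ 0.3, -0.1, -1. ]))
  outline tongs 0.61 [208.4, 35.7, 350.4, 381.4] 6856
w3 [(array([244, 170,  10,  68, 410], dtype=int32), array([247.7, 203.6])), (array([298, 171,   8,  68, 362], dtype=int32), array([301.9, 204.2]))]
  z25 [ 507.3 -229.5   25. ]
  z25 [ 524.5 -173.5   25. ]
w4 [(array([232, 177,  13, 102, 876], dtype=int32), array([237. , 226.5])), (array([313, 176,  13, 102, 811], dtype=int32), array([319.3, 225.4]))]
  z25 [ 506. -229.   25.]
  z25 [ 523.2 -172.7   25. ]
[ 510.2 -232.1   10.5]
[ 527.3 -172.9   14. ]
```

View pics/w4.png

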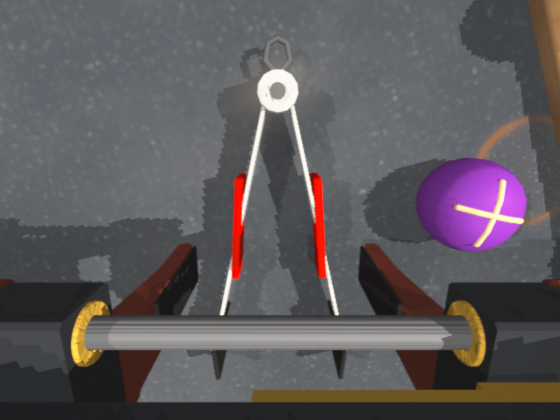

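Fingers straddle the sleeves symmetrically (sleeves at columns 238 and 319, fingers at about 195 and 362), and the purple ball at (472,204) is clear. Descending.

Emit:
apply_moves(
  targets=[
    {"tx": 0, "ty": 0.001, "tz": -0.02, "spin": 0},
    {"tx": 0, "ty": 0.001, "tz": -0.045, "spin": 0},
    {"tx": 0, "ty": 0.001, "tz": -0.06, "spin": 0},
    {"tx": 0, "ty": 0.001, "tz": -0.07, "spin": 0},
    {"tx": 0, "ty": 0.001, "tz": -0.076, "spin": 0},
    {"tx": 0, "ty": 0.001, "tz": -0.079, "spin": 0},
    {"tx": 0, "ty": 0.001, "tz": -0.079, "spin": 0},
    {"tx": 0, "ty": 0.001, "tz": -0.079, "spin": 0},
  ],
)

```text
t: 6.0
ee_pos: [515.8, -200.9, 4.2]
orientation: [0.488, 3.103, -0.0]
ft_force: [-0.1, -0.1, 0.2]
width: 88.3
grasp_force: 0.0
```

Emit:
apply_moves(
  targets=[
    {"tx": 0, "ty": 0, "tz": 0, "spin": 0},
    {"tx": 0, "ty": 0, "tz": 0, "spin": 0},
    {"tx": 0, "ty": 0, "tz": 0, "spin": 0},
    {"tx": 0, "ty": 0, "tz": 0, "spin": 0},
    {"tx": 0, "ty": 0, "tz": 0, "spin": 0},
    {"tx": 0, "ty": 0, "tz": 0, "spin": 0},
    {"tx": 0, "ty": 0, "tz": 0, "spin": 0},
    {"tx": 0, "ty": 0, "tz": 0, "spin": 0},
  ],
  gripper=-0.3,
)

```text
t: 6.8
ee_pos: [516.0, -201.1, 4.0]
orientation: [0.488, 3.102, -0.001]
ft_force: [1.3, -1.2, 3.3]
width: 57.3
grasp_force: 9.7
```

Emit:
apply_moves(
  targets=[
    {"tx": 0, "ty": 0, "tz": 0.005, "spin": 0},
    {"tx": 0, "ty": 0, "tz": 0.015, "spin": 0},
    {"tx": 0, "ty": 0, "tz": 0.03, "spin": 0},
    {"tx": 0, "ty": 0, "tz": 0.05, "spin": 0},
    {"tx": 0, "ty": 0, "tz": 0.08, "spin": 0},
    {"tx": 0, "ty": 0, "tz": 0.11, "spin": 0},
    {"tx": 0, "ty": 0, "tz": 0.13, "spin": 0},
    {"tx": 0, "ty": 0, "tz": 0.14, "spin": 0},
  ],
)

```text
t: 7.6
ee_pos: [516.2, -201.1, 146.7]
orientation: [0.487, 3.1, -0.001]
ft_force: [0.1, -0.2, -0.9]
width: 57.0
grasp_force: 8.3
```

```bash
python3 look.py w5 tongs; python3 - <<'E'
from h import *
im=ctrl.get_image("scene"); cv2.imwrite("pics/s5.png",cv2.resize(im[140:290,230:450,::-1],(800,545)))
E
```

```text
7.6 [ 516.2 -201.1  146.7] [ 0.5  3.1 -0. ] [ 0.1 -0.2 -0.9] 57.022238253593564
tool y angle 72.14911033665284
cam at (array([ 445.6, -177.3,  307.9]), array([ 0.3, -0.1, -1. ]))
  outline tongs 0.78 [206.4, 0.0, 352.9, 390.4] 11967
```

View pics/s5.png

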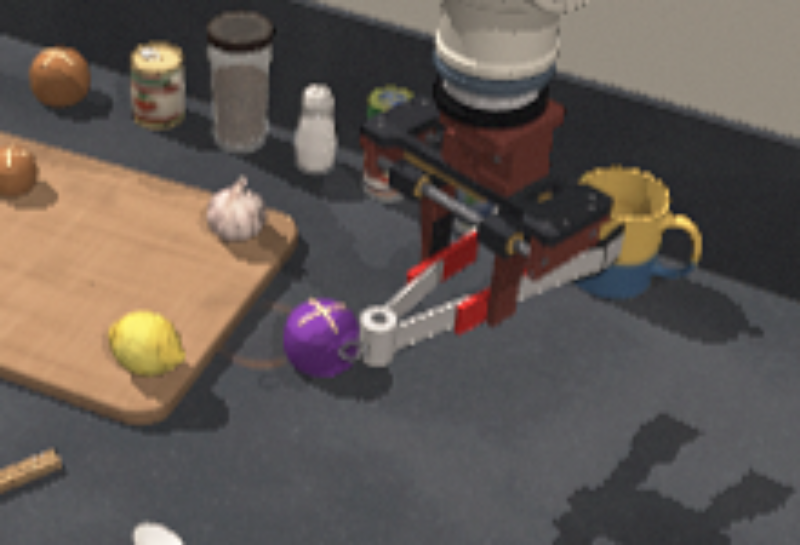

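Tongs are held level, jaws open, clear of everything. Moving toward the roll for a second view.

Emit:
apply_moves(
  targets=[
    {"tx": 0, "ty": 0.01, "tz": 0.01, "spin": 0},
    {"tx": -0.005, "ty": 0.03, "tz": 0.02, "spin": 0},
    {"tx": -0.01, "ty": 0.055, "tz": 0.03, "spin": 0},
    {"tx": -0.015, "ty": 0.085, "tz": 0.04, "spin": 0},
    {"tx": -0.02, "ty": 0.115, "tz": 0.05, "spin": 0},
    {"tx": -0.025, "ty": 0.145, "tz": 0.06, "spin": 0},
    {"tx": -0.03, "ty": 0.175, "tz": 0.07, "spin": 0},
    {"tx": -0.035, "ty": 0.205, "tz": 0.08, "spin": 0},
  ],
)

```text
t: 8.6
ee_pos: [479.3, 5.9, 223.6]
orientation: [-0.487, -3.102, 0.0]
ft_force: [-0.7, 0.5, -0.6]
width: 57.4
grasp_force: 8.3
```

Emit:
apply_moves(
  targets=[
    {"tx": -0.003, "ty": 0.03, "tz": 0.01, "spin": 0},
    {"tx": -0.006, "ty": 0.06, "tz": 0.02, "spin": 0},
    {"tx": -0.01, "ty": 0.09, "tz": 0.03, "spin": 0},
    {"tx": -0.015, "ty": 0.12, "tz": 0.03, "spin": 0},
    {"tx": -0.02, "ty": 0.145, "tz": 0.03, "spin": 0},
    {"tx": -0.025, "ty": 0.165, "tz": 0.03, "spin": 0},
    {"tx": -0.03, "ty": 0.175, "tz": 0.03, "spin": 0},
    {"tx": -0.03, "ty": 0.175, "tz": 0.03, "spin": 0},
  ],
)

```text
t: 9.4
ee_pos: [449.3, 180.1, 253.2]
orientation: [-0.484, -3.103, 0.001]
ft_force: [-0.2, -0.6, -1.1]
width: 57.5
grasp_force: 8.3
```

```bash
python3 look.py w6 roll tongs_jaws; cat > m.py <<'E'
from h import *
import pickle,sys
np.set_printoptions(precision=1,suppress=True)
R0=[]
for t in sys.argv[1:]:
    (K,R,tv),out=pickle.load(open(t+".pkl","rb"))
    c=-R.T@tv
    def ry(p):
        d=R.T@np.linalg.solve(K,[*p,1.]); return d/np.linalg.norm(d)
    for m in out["roll_m"]:
        p=np.argwhere(m)[:,::-1].mean(0); d=ry(p); X=c+d*(36-c[2])/d[2]
        print(t,p,X)
        if np.hypot(X[0]-580,X[1]-296)<30: R0.append((c,d))
print("tri",tri(R0))
E
python3 m.py w1 w6
```

```text
9.4 [449.3 180.1 253.2] [-0.5 -3.1  0. ] [-0.2 -0.6 -1.1] 57.47918166813783
tool y angle 72.2625894249758
cam at (array([379.4, 203.6, 414.8]), array([ 0.3, -0.1, -1. ]))
pin roll 0.65 [135.  292.9] [534.5 -53.8  18. ]
pin roll 0.62 [392.7 249.6] [580.  295.8  18. ]
  outline roll 0.67 [379.0, 236.2, 421.5, 276.0] 1376
  outline roll 0.63 [116.7, 275.0, 139.5, 282.7] 99
  outline roll 0.48 [553.8, 218.1, 560.0, 250.0] 190
  outline tongs_jaws 0.92 [205.8, 1.0, 348.8, 387.8] 12649
w1 [480.6 243.3] [619. 520.  36.]
w1 [311.9 271. ] [578.8 299.6  36. ]
w1 [392.8 362.3] [759.5 363.2  36. ]
w6 [399.4 254.7] [579.  299.4  36. ]
w6 [127.1 280.2] [506.9 -42.7  36. ]
w6 [555.7 233.4] [609.8 489.1  36. ]
tri [579.2 299.6  35.5]
```

View pics/w6.png

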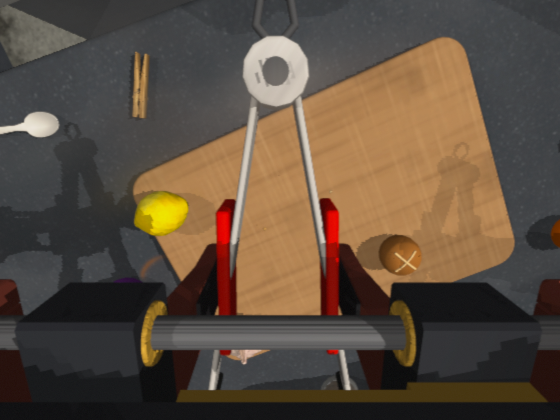

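Roll's at (400,254) on the board, cross cut seen; lemon untouched at (161,213); pivot ring of the held tongs at (275,70), jaws near (215,380) and (346,384).

```bash
python3 - <<'E'
from h import *
np.set_printoptions(precision=1,suppress=True)
o=ctrl.get_obs(); p=np.array(o["ee_pos"]); a=np.radians(-17.8); ux=np.array([np.cos(a),np.sin(a)]); uy=np.array([-ux[1],ux[0]])
z=p[2]-4
print(P("wrist")[0])
for n,uv,h in(("pivot",(275.5,70),34),("pivot hole",(276,70),30),("slL",(226,275),30),("slR",(331,275),30),("jawL",(213,385),34),("jawR",(347,385),34)):
    X=atz("wrist",uv,z+h); d=(X-p)[:2]; print(n,X,d@ux,d@uy)
for x in (-95,0,98):
    print(x,proj("wrist",[*(p[:2]+x*ux),z+30]))
E
```

```text
[[323.6   0.  277.9]
 [  0.  323.6 212.4]
 [  0.    0.    1. ]]
pivot [362.4 206.8 283.6] -92.65783831626493 0.08730602857914249
pivot hole [361.9 207.2 279.6] -93.22786500299804 0.24840465618084195
slL [437.7 158.3 279.6] -6.156486749365352 -23.102624154953332
slR [452.5 204.2 279.6] -6.070722678443628 25.15593240324592
jawL [490.2 132.5 283.6] 51.7392185248554 -31.583391260239473
jawR [510.6 195.8 283.6] 51.80763565804086 34.86729841176938
-95 [275.3  65. ]
0 [276.3 287. ]
98 [277.  448.6]
```

Emit:
apply_moves(
  targets=[
    {"tx": 0.005, "ty": 0.025, "tz": 0, "spin": 0},
    {"tx": 0.012, "ty": 0.055, "tz": 0, "spin": 0},
    {"tx": 0.02, "ty": 0.085, "tz": 0, "spin": 0},
    {"tx": 0.027, "ty": 0.115, "tz": -0.02, "spin": 0},
    {"tx": 0.033, "ty": 0.138, "tz": -0.05, "spin": 0},
    {"tx": 0.035, "ty": 0.148, "tz": -0.08, "spin": 0},
    {"tx": 0.035, "ty": 0.148, "tz": -0.11, "spin": 0},
    {"tx": 0.035, "ty": 0.148, "tz": -0.13, "spin": 0},
  ],
)

```text
t: 10.45
ee_pos: [485.0, 326.3, 121.3]
orientation: [-0.488, -3.102, 0.003]
ft_force: [0.1, -0.2, -1.0]
width: 57.0
grasp_force: 8.3
```

Emit:
apply_moves(
  targets=[
    {"tx": 0, "ty": 0, "tz": -0.01, "spin": 0},
    {"tx": 0, "ty": 0, "tz": -0.02, "spin": 0},
    {"tx": 0, "ty": 0, "tz": -0.027, "spin": 0},
    {"tx": 0, "ty": 0, "tz": -0.027, "spin": 0},
    {"tx": 0, "ty": 0, "tz": -0.027, "spin": 0},
    {"tx": 0, "ty": 0, "tz": -0.027, "spin": 0},
    {"tx": 0, "ty": 0, "tz": -0.027, "spin": 0},
    {"tx": 0, "ty": 0, "tz": -0.027, "spin": 0},
  ],
)

```text
t: 11.25
ee_pos: [485.6, 327.4, 97.1]
orientation: [0.487, 3.103, 0.001]
ft_force: [0.1, 0.7, -1.0]
width: 57.6
grasp_force: 8.3
```

```bash
python3 look.py w7 roll; python3 - <<'E'
from h import *
ims=[]
for c in("wrist","scene"):
    im=ctrl.get_image(c)[:,:,::-1]
    ims.append(im[210:420,140:420] if c=="wrist" else im[140:245,190:330])
cv2.imwrite("pics/v7.png",np.hstack([cv2.resize(i,(400,300),interpolation=cv2.INTER_CUBIC) for i in ims]))
E
```

```text
11.25 [485.6 327.4  97.1] [0.5 3.1 0. ] [ 0.1  0.7 -1. ] 57.62227899190904
tool y angle 72.14733188702138
cam at (array([415.5, 350.9, 258.6]), array([ 0.3, -0.1, -1. ]))
pin roll 0.79 [542.6 295.2] [614.8 517.2  18. ]
  outline roll 0.96 [252.4, 309.4, 311.4, 377.2] 1382
  outline roll 0.72 [522.4, 274.6, 559.7, 318.8] 555
```

View pics/v7.png

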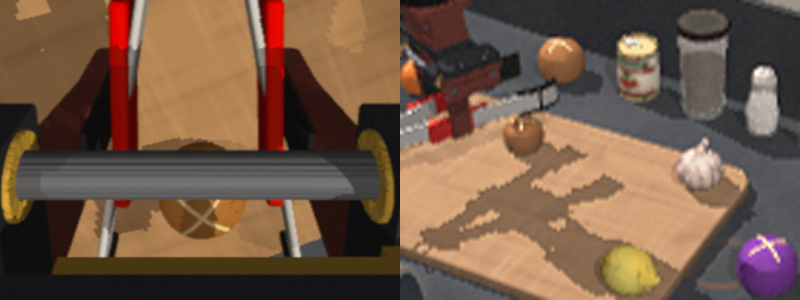

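Emit:
apply_moves(
  targets=[
    {"tx": -0.001, "ty": 0.002, "tz": -0.005, "spin": 0},
    {"tx": -0.001, "ty": 0.002, "tz": -0.015, "spin": 0},
    {"tx": -0.001, "ty": 0.002, "tz": -0.027, "spin": 0},
    {"tx": -0.001, "ty": 0.002, "tz": -0.039, "spin": 0},
    {"tx": -0.001, "ty": 0.002, "tz": -0.051, "spin": 0},
    {"tx": -0.001, "ty": 0.002, "tz": -0.06, "spin": 0},
    {"tx": -0.001, "ty": 0.002, "tz": -0.067, "spin": 0},
    {"tx": -0.001, "ty": 0.002, "tz": -0.068, "spin": 0},
  ],
)

```text
t: 12.3
ee_pos: [483.9, 328.8, 27.5]
orientation: [-0.487, -3.102, 0.002]
ft_force: [-1.4, 0.1, -1.6]
width: 57.1
grasp_force: 8.3
```

Emit:
apply_moves(
  targets=[
    {"tx": 0, "ty": 0, "tz": -0.0005, "spin": 0},
    {"tx": 0, "ty": 0, "tz": -0.001, "spin": 0},
    {"tx": 0, "ty": 0, "tz": -0.0015, "spin": 0},
    {"tx": 0, "ty": 0, "tz": -0.002, "spin": 0},
    {"tx": 0, "ty": 0, "tz": -0.0025, "spin": 0},
    {"tx": 0, "ty": 0, "tz": -0.003, "spin": 0},
    {"tx": 0, "ty": 0, "tz": -0.003, "spin": 0},
    {"tx": 0, "ty": 0, "tz": -0.003, "spin": 0},
  ],
)

```text
t: 13.1
ee_pos: [484.4, 329.2, 25.7]
orientation: [-0.488, -3.104, 0.0]
ft_force: [0.4, -0.6, 0.3]
width: 57.3
grasp_force: 8.3
```

Emit:
apply_moves(
  targets=[
    {"tx": 0, "ty": 0, "tz": -0.0005, "spin": 0},
    {"tx": 0, "ty": 0, "tz": -0.001, "spin": 0},
    {"tx": 0, "ty": 0, "tz": -0.0015, "spin": 0},
    {"tx": 0, "ty": 0, "tz": -0.002, "spin": 0},
    {"tx": 0, "ty": 0, "tz": -0.002, "spin": 0},
    {"tx": 0, "ty": 0, "tz": -0.002, "spin": 0},
    {"tx": 0, "ty": 0, "tz": -0.002, "spin": 0},
    {"tx": 0, "ty": 0, "tz": -0.002, "spin": 0},
  ],
)

```text
t: 13.9
ee_pos: [484.5, 329.2, 23.7]
orientation: [0.488, 3.103, 0.0]
ft_force: [0.6, 0.6, -1.0]
width: 57.3
grasp_force: 8.3
```

```bash
python3 look.py w8 roll; python3 - <<'E'
from h import *
ims=[]
for c in("wrist","scene"):
    im=ctrl.get_image(c)[:,:,::-1]; print(ctrl.get_obs()["ft_force"])
    ims.append(im[210:420,140:420] if c=="wrist" else im[140:245,190:330])
cv2.imwrite("pics/v8.png",np.hstack([cv2.resize(i,(400,300),interpolation=cv2.INTER_CUBIC) for i in ims]))
E
```

```text
13.9 [484.5 329.2  23.7] [0.5 3.1 0. ] [ 0.6  0.6 -1. ] 57.318123549310606
tool y angle 72.14501633689548
cam at (array([414.4, 352.8, 185.2]), array([ 0.3, -0.1, -1. ]))
pin roll 0.76 [280.6 399.4] [577.6 301.7  18. ]
  outline roll 0.93 [251.6, 377.8, 304.2, 390.5] 538
[-0.93418316  0.76374678 -0.88381535]
[-0.02573513 -0.07800174 -1.15989964]
```

View pics/v8.png

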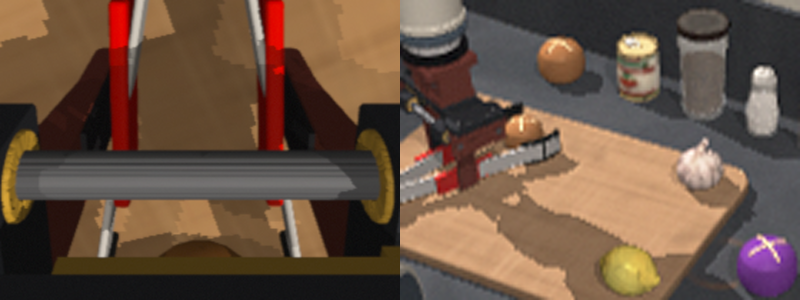

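The roll stands between the jaws (centred, cols 252–304); no contact yet. Lowering further.

Emit:
apply_moves(
  targets=[
    {"tx": 0, "ty": 0, "tz": -0.0005, "spin": 0},
    {"tx": 0, "ty": 0, "tz": -0.001, "spin": 0},
    {"tx": 0, "ty": 0, "tz": -0.0015, "spin": 0},
    {"tx": 0, "ty": 0, "tz": -0.002, "spin": 0},
    {"tx": 0, "ty": 0, "tz": -0.0025, "spin": 0},
    {"tx": 0, "ty": 0, "tz": -0.0025, "spin": 0},
    {"tx": 0, "ty": 0, "tz": -0.0025, "spin": 0},
    {"tx": 0, "ty": 0, "tz": -0.0025, "spin": 0},
  ],
)

```text
t: 14.95
ee_pos: [484.4, 329.2, 22.0]
orientation: [0.488, 3.103, 0.0]
ft_force: [-3.0, -1.0, 7.8]
width: 57.2
grasp_force: 8.6
```

```bash
cat > f.py <<'E'
from h import *
F=[]
for i in range(6):
    ctrl.get_image("top"); o=ctrl.get_obs(); F.append([*o["ft_force"],*o["moment"]])
print(o["t"],np.round(o["ee_pos"],1),np.round(np.mean(F,0),2))
E
python3 f.py
```

```text
15.25 [484.4 329.2  21.9] [-2.01 -1.76  8.01 -0.36  0.37 -0.01]
```

Firm contact (≈9 N). Ease the press slightly and squeeze.

Emit:
apply_moves(
  targets=[
    {"tx": 0, "ty": 0, "tz": 0.0005, "spin": 0},
    {"tx": 0, "ty": 0, "tz": 0.0005, "spin": 0},
    {"tx": 0, "ty": 0, "tz": 0.0005, "spin": 0},
    {"tx": 0, "ty": 0, "tz": 0.0005, "spin": 0},
    {"tx": 0, "ty": 0, "tz": 0.0005, "spin": 0},
    {"tx": 0, "ty": 0, "tz": 0.0005, "spin": 0},
    {"tx": 0, "ty": 0, "tz": 0.0005, "spin": 0},
    {"tx": 0, "ty": 0, "tz": 0.0005, "spin": 0},
  ],
  gripper=0.05,
)

```text
t: 16.05
ee_pos: [485.0, 329.2, 22.0]
orientation: [0.488, 3.103, 0.001]
ft_force: [1.7, -2.7, 6.0]
width: 42.0
grasp_force: 23.6
```

Emit:
apply_moves(
  targets=[
    {"tx": 0, "ty": 0, "tz": 0, "spin": 0},
    {"tx": 0, "ty": 0, "tz": 0, "spin": 0},
    {"tx": 0, "ty": 0, "tz": 0, "spin": 0},
    {"tx": 0, "ty": 0, "tz": 0, "spin": 0},
    {"tx": 0, "ty": 0, "tz": 0, "spin": 0},
    {"tx": 0, "ty": 0, "tz": 0, "spin": 0},
    {"tx": 0, "ty": 0, "tz": 0, "spin": 0},
    {"tx": 0, "ty": 0, "tz": 0, "spin": 0},
  ],
  gripper=0.6,
)

```text
t: 16.85
ee_pos: [485.0, 329.2, 22.0]
orientation: [0.488, 3.103, 0.001]
ft_force: [2.5, -3.3, 4.9]
width: 42.0
grasp_force: 30.0
```

Closed on the roll at 42 mm, 30 N. Lifting.

Emit:
apply_moves(
  targets=[
    {"tx": 0, "ty": 0, "tz": 0.002, "spin": 0},
    {"tx": 0, "ty": 0, "tz": 0.006, "spin": 0},
    {"tx": 0, "ty": 0, "tz": 0.012, "spin": 0},
    {"tx": 0, "ty": 0, "tz": 0.02, "spin": 0},
    {"tx": 0, "ty": 0, "tz": 0.028, "spin": 0},
    {"tx": 0, "ty": 0, "tz": 0.036, "spin": 0},
    {"tx": 0, "ty": 0, "tz": 0.044, "spin": 0},
    {"tx": 0, "ty": 0, "tz": 0.052, "spin": 0},
  ],
)

```text
t: 17.65
ee_pos: [484.5, 329.3, 74.6]
orientation: [0.488, 3.103, 0.0]
ft_force: [-0.3, 0.5, -1.9]
width: 42.0
grasp_force: 30.0
```

Emit:
apply_moves(
  targets=[
    {"tx": 0, "ty": 0, "tz": 0.008, "spin": 0},
    {"tx": 0, "ty": 0, "tz": 0.016, "spin": 0},
    {"tx": 0, "ty": 0, "tz": 0.024, "spin": 0},
    {"tx": 0, "ty": 0, "tz": 0.032, "spin": 0},
    {"tx": 0, "ty": 0, "tz": 0.039, "spin": 0},
    {"tx": 0, "ty": 0, "tz": 0.045, "spin": 0},
    {"tx": 0, "ty": 0, "tz": 0.049, "spin": 0},
    {"tx": 0, "ty": 0, "tz": 0.05, "spin": 0},
  ],
)

```text
t: 18.45
ee_pos: [484.6, 329.3, 124.2]
orientation: [0.487, 3.103, 0.001]
ft_force: [-0.3, 0.0, -2.2]
width: 41.9
grasp_force: 30.0
```

Emit:
apply_moves(
  targets=[
    {"tx": 0, "ty": 0, "tz": 0, "spin": 0},
    {"tx": 0, "ty": 0, "tz": 0, "spin": 0},
    {"tx": 0, "ty": 0, "tz": 0, "spin": 0},
    {"tx": 0, "ty": 0, "tz": 0, "spin": 0},
    {"tx": 0, "ty": 0, "tz": 0, "spin": 0},
    {"tx": 0, "ty": 0, "tz": 0, "spin": 0},
    {"tx": 0, "ty": 0, "tz": 0, "spin": 0},
    {"tx": 0, "ty": 0, "tz": 0, "spin": 0},
  ],
)

```text
t: 19.25
ee_pos: [484.4, 329.2, 123.7]
orientation: [-0.488, -3.103, 0.0]
ft_force: [-0.3, -0.1, -1.7]
width: 42.0
grasp_force: 30.0
```

```bash
python3 f.py; python3 - <<'E'
from h import *
ims=[]
for c in("wrist","scene"):
    im=ctrl.get_image(c)[:,:,::-1]
    ims.append(im[210:420,140:420] if c=="wrist" else im[125:230,190:330])
cv2.imwrite("pics/v9.png",np.hstack([cv2.resize(i,(400,300),interpolation=cv2.INTER_CUBIC) for i in ims]))
E
```

```text
19.55 [484.4 329.2 123.7] [ 0.14 -0.19 -1.29  0.01  0.04  0.01]
```

View pics/v9.png

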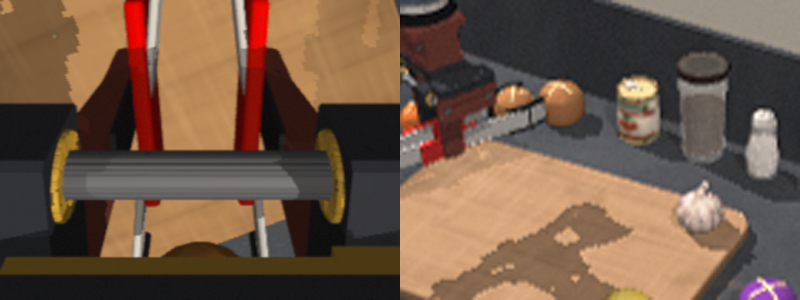

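The roll is held between the jaws about 10 cm above the board, with its top at (515,97) in the scene half of the picture. The tongs are level and at rest, so I'm handing in.

```bash
python3 -c "
from workcell import ctrl
print(ctrl.close_job())"
```

```text
the job is handed in; nothing more can be done
None
```

The job is handed in with the roll held level in the tongs, about 10 cm above the board, and never touched by the fingers; the garlic and lemon stayed in place as far as the pictures show, and the hand-in gave no verdict.

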